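# Put the rubbing sticks away in their tube

### The arm

A 6-joint arm with a two-finger parallel gripper is mounted at the origin on the work surface. World frame = base frame: x ahead of the robot, y to its left, z up, the work surface at z = 0. Lengths are in m, angles in rad, forces in N, time in s.
With the tool pointing down it reaches from about 0.25 to 0.775 m from the base axis. Payload 8.9 kg.
Tool frame: the origin (TCP) lies at the very end of the fingers, on their centre line; the grasp point (between the pads) lies 19 mm behind it; z points along the fingers, x is the direction in which the jaws open and shut, and the axes are right-handed (so a half turn about z gives the same grasp; the last joint's range is limited). The gripper opens to 85 mm and grips with 20 to 120 N. Pads are 22 mm wide; open, the fingers measure 114 mm over their backs; the gripper's body (76 mm by 85 mm) begins 54 mm behind the grasp point. The pads swing forward as they close: fully open they stand 13 mm farther back than shut.
Start: joints at [-1.288, 0.291, -0.153, 1.127, 0, 1.431], TCP at [0.215, -0.479, 0.231] pointing down, gripper open.
Joint ranges: [-2.52, 2.52], [-0.91, 1.74], [-1.3, 1.37], [-1.96, 2.02], [-1.52, 1.47], [-3.14, 3.14]. Speed limits (rad/s): [2.22, 2.22, 2.79, 3.14, 3.14, 3.14].

### API

Orientations are given as [roll, pitch, yaw] about the fixed x, y, z axes, in that order (R = Rz(yaw) Ry(pitch) Rx(roll)).
In Python, from rig import env gives the robot as it stands. The module is installed in compiled form; this text tells all that it offers.
- The arm moves only by the tool servo_tool, never from a script. Its argument "steps" is a list of rows, each a list of 3 entries, a list of its own where there are three numbers: the shift along the world's x, y, z in mm, then the turn about the world's z in degrees, then the opening in per cent of the stroke, from 0 (shut) to 100 (fully open). A call has 1 to 8 rows; each row shifts and turns the pose as measured when the row begins; what a row does not reach is not made up. A row lasts 1/8 s, in which the tool goes at most 62.5 mm and 10.7 degrees, less where a joint would pass 70% of its speed; a pose out of reach is approached as far as the arm can. A call is refused whole if a number of a shift passes 62.5 or a number of a turn 10.7, either way. A call with a gripper value outside its range is refused whole. The fingers move at their own pace and stop on an object; "force" is the grip in N (left out, the last holds). Time passes only in rows, so rows that do not move let the fingers close. It gives the time, the measured TCP pose, the force and the opening at its end, in the units of the state.
- env.read_state(): the state, without advancing time (a new reading comes with each control period).
- env.camera(name): name is "scene" or "top"; returns the picture (420x560x3 uint8, red, green, blue); there is no depth.
- env.calibration(name): a dict with "fx", "fy", "cx", "cy" (pixels), "xyz" and "attitude" of the camera in the world. Camera axes: x right, y down, z forward; pixel columns grow to the right and rows downward; lengths in m; the calibration is good to about 2 mm. A picture is of the moment at which its call begins. calibration takes no time and is no camera call.
- env.close_job(): hands the job in, once; it reports no verdict.
The state is a dict: "time": time; "joint_positions": joint angles; "joint_vel": joint speeds; "effort": joint torques, N m; "tool_pos": TCP position; "eef_rot": TCP orientation; "force": force on the tool from outside, world axes, zero at the start; "wrist_torque": the same for the moment, N m; "finger_gap": finger opening in m.
Only numpy, scipy, OpenCV 4.12 (cv2) and the standard library are available. Lean on these libraries where they do the work, as an engineer would, in place of code of your own. Each camera call takes 0.05 s, during which the arm holds its last target. There are 200 camera calls.

### The job

Put the two full-length square rubbing sticks away in the square steel storage tube: feed them in lengthways through its open mouth, one after the other, the second pushing the first ahead of it until the first is up against the closed end and the second up against the first. The tail of the second stays sticking out of the mouth; let go of it there.

Things in the scene. Friction and masses are not known exactly. Their poses are not given: they have to be found in the camera images.
- tube_mouth (a point): centre of the storage tube's open mouth, 65 mm above the table; x points along the level tube into the bore, z up, y across. Bore 42 x 42 mm, 205 mm deep to the closed end, its floor 44 mm above the table. Sticks slide freely in it. With both sticks home the second sticks out of the mouth by 35 mm. Nothing is fixed in front of the mouth
- tube: square steel box-section tube, 50 x 50 mm outside (walls 4 mm, top 90 mm above the table), 211 mm long, with a dark 64 mm square plate on its closed end, lying fixed on two wooden blocks (110 mm wide, 40 mm high, cheeks to 65 mm; the first begins 35 mm behind the mouth). Origin on the table under the mouth's centre, axes as the mouth's
- stick_a: one of two full-length square rubbing sticks of grey stone, 120 x 24 x 24 mm, about 150 g, lying on the table; origin at its centre, x along its length (ends alike), at the start z up. A round stick, a short worn square stub and a flat 50 mm wide stone, all of the same grey, lie about too and are not wanted
- stick_b: one of two full-length square rubbing sticks of grey stone, 120 x 24 x 24 mm, about 150 g, lying on the table; origin at its centre, x along its length (ends alike), at the start z up. A round stick, a short worn square stub and a flat 50 mm wide stone, all of the same grey, lie about too and are not wanted
Not all that is in view belongs to the job. What is shaped like the stick_a but orange or pink is not meant.

How it is judged:
On the way:
1. one stick is at least half its length into the bore while the other is still away from the mouth (((x of stick_a in the frame of tube_mouth above 0 m and y of stick_a in the frame of tube_mouth between -0.015 and 0.015 m and z of stick_a in the frame of tube_mouth between -0.015 and 0.015 m and distance between stick_b and tube_mouth above 0.09 m) or (x of stick_b in the frame of tube_mouth above 0 m and y of stick_b in the frame of tube_mouth between -0.015 and 0.015 m and z of stick_b in the frame of tube_mouth between -0.015 and 0.015 m and distance between stick_a and tube_mouth above 0.09 m))), for 0.2 s.
At the end, for the whole second after the job is handed in: Both square sticks lie in the bore, released and at rest: the deeper within 15 mm of the closed end (centre over 130 mm in from the mouth), the other with its centre over 10 mm in from the mouth (home is 25), both centres within 15 mm of the bore axis in y and z (((x of stick_a in the frame of tube_mouth above 0.13 m and y of stick_a in the frame of tube_mouth between -0.015 and 0.015 m and z of stick_a in the frame of tube_mouth between -0.015 and 0.015 m and x of stick_b in the frame of tube_mouth above 0.01 m and y of stick_b in the frame of tube_mouth between -0.015 and 0.015 m and z of stick_b in the frame of tube_mouth between -0.015 and 0.015 m) or (x of stick_b in the frame of tube_mouth above 0.13 m and y of stick_b in the frame of tube_mouth between -0.015 and 0.015 m and z of stick_b in the frame of tube_mouth between -0.015 and 0.015 m and x of stick_a in the frame of tube_mouth above 0.01 m and y of stick_a in the frame of tube_mouth between -0.015 and 0.015 m and z of stick_a in the frame of tube_mouth between -0.015 and 0.015 m)) and linear speed of each of stick_a, stick_b below 0.02 m/s); the robot touches nothing.
It also fails if it takes over 64 s, if anything falls off the work surface, if the arm or the gripper's body presses on something with over 40 N, if the wrist force passes 120 N, or if a joint passes its speed limit or range.

## Working session

There is one attempt and no reset: what is moved stays moved. The work goes in short steps, Python scripts to look and compute and a tool call to move; the robot and the scene stay as the last step left them, time stands still between calls to the robot, and variables do not carry over. Pictures are saved under pics/ and viewed, about 8 in all and at most 12, crops included, and the job is handed in when it is done.

Besides the shell and the picture viewer there is one more tool, called after "Emit:" as a command line: name --argument value ..., lists and objects as JSON in quotes. servo_tool: Moves the arm, as the interface text tells. Its arguments: {"type":"object","properties":{"steps":{"type":"array","items":{"type":"array"}},"force":{"type":"number"}},"required":["steps"]}

```bash
mkdir -p pics
python3 - <<'E'
from rig import env
import cv2
for n in("top","scene"):
    im=env.camera(n); cv2.imwrite(f"pics/{n}0.png",im[:,:,::-1]); print(n,env.calibration(n))
print(env.read_state())
E
```

```text
top {'fx': 478.3364539600539, 'fy': 478.3364539600539, 'cx': 275.3818905235529, 'cy': 204.93049456558663, 'xyz': array([0.41290863, 0.16171827, 0.88910026]), 'attitude': array([-3.0015072 ,  0.01423001, -1.59864157])}
scene {'fx': 409.96672872571605, 'fy': 409.96672872571605, 'cx': 277.0017041540581, 'cy': 206.53861122734085, 'xyz': array([1.05091972, 0.08222111, 0.57398146]), 'attitude': array([-2.3318338 ,  0.01460795,  1.43727642])}
{'time': 0.1, 'joint_positions': array([-1.28830837e+00,  2.91212091e-01, -1.54038161e-01,  1.12672341e+00,
       -3.88384776e-06,  1.43154896e+00]), 'joint_vel': array([4.83239407e-04, 6.50352731e-04, 5.84156662e-05, 2.51143944e-04,
       1.77542275e-03, 1.26357749e-03]), 'effort': array([ 1.30060114e-03, -5.37976992e+01,  3.31919646e+01,  9.19879822e-03,
       -2.81644961e-04, -1.26820947e-05]), 'tool_pos': array([ 0.21482172, -0.47860264,  0.23080064]), 'eef_rot': array([-3.14143309e+00,  1.16647749e-03, -1.14906091e+00]), 'force': array([-0.59178093, -0.4145547 , -0.29981915]), 'wrist_torque': array([ 0.02845081, -0.03055777, -0.05126486]), 'finger_gap': 0.08571107978929456}
```

View pics/top0.png

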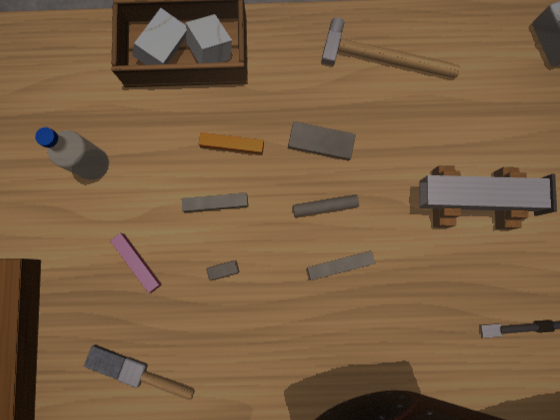

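View pics/scene0.png

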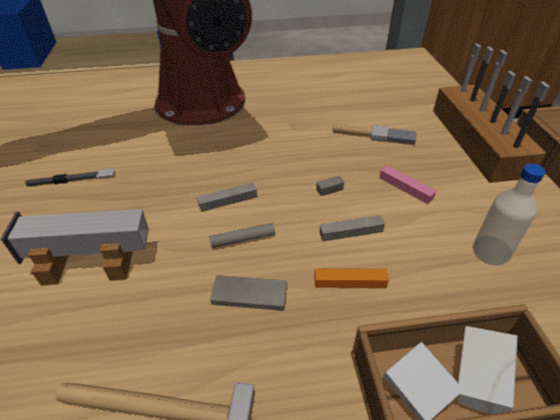

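The top view shows the tube's mouth at (422,193), with the bore running right (world -y). Candidates in the top view:
- Square sticks at (215,203) and (341,265).
- Round stick at (326,206).
- Stub at (222,270).
- Flat stone at (322,141).
- Orange at (231,143) and pink at (135,262), neither wanted.

I'll take the sticks at (341,265) and (215,203), and check them in a crop.

```bash
cat > h.py <<'E'
from rig import env
import numpy as np, cv2
from scipy.spatial.transform import Rotation as R
def ray(n,uv):
    c=env.calibration(n); uv=np.atleast_2d(uv).astype(float)
    d=np.c_[(uv[:,0]-c["cx"])/c["fx"],(uv[:,1]-c["cy"])/c["fy"],np.ones(len(uv))]
    return c["xyz"],R.from_euler("xyz",c["attitude"]).apply(d)
def plane(n,uv,z):
    o,d=ray(n,uv); return o+d*((z-o[2])/d[:,2])[:,None]
def proj(n,P):
    c=env.calibration(n); q=R.from_euler("xyz",c["attitude"]).inv().apply(np.atleast_2d(P)-c["xyz"])
    return np.c_[q[:,0]/q[:,2]*c["fx"]+c["cx"],q[:,1]/q[:,2]*c["fy"]+c["cy"]]
def grey(im,s=60):
    hsv=cv2.cvtColor(im,cv2.COLOR_RGB2HSV)
    return ((hsv[...,1]<s)&(hsv[...,2]>45)).astype(np.uint8)
def rects(n,im,z,s=60):
    out=[]
    for c in cv2.findContours(cv2.morphologyEx(grey(im,s),cv2.MORPH_OPEN,np.ones((3,3))),cv2.RETR_EXTERNAL,cv2.CHAIN_APPROX_NONE)[0]:
        if cv2.contourArea(c)<200: continue
        w=plane(n,c[:,0],z)[:,:2]
        (cx,cy),(a,b),t=cv2.minAreaRect((w*1000).astype(np.float32))
        if a<b: a,b,t=b,a,t+90
        px=c[:,0].mean(0)
        out.append((px.round(0),round(cx,1),round(cy,1),round(a,1),round(b,1),round((t+90)%180-90,1)))
    return out
E
python3 - <<'E'
from h import *
im=cv2.imread("pics/top0.png")[:,:,::-1].copy(); sc=cv2.imread("pics/scene0.png")
for z in(.024,.09):
    for r in rects("top",im,z): print(z,*r)
a=cv2.resize(im[175:290,170:390,::-1],None,fx=3.6,fy=3.6,interpolation=cv2.INTER_CUBIC)[:, :792]
b=cv2.resize(im[160:240,410:560,::-1],None,fx=2.3,fy=2.3,interpolation=cv2.INTER_CUBIC)
b2=cv2.resize(sc[170:290,0:290],None,fx=1.5,fy=1.5,interpolation=cv2.INTER_CUBIC)
c=np.zeros((600,800,3),np.uint8); c[:a.shape[0],:a.shape[1]]=a
c[a.shape[0]:a.shape[0]+b.shape[0],:b.shape[1]]=b[:600-a.shape[0]]
c[a.shape[0]:a.shape[0]+b2.shape[0],350:350+b2.shape[1]]=b2
cv2.imwrite("pics/crop1.png",c)
E
```

```text
0.024 [115. 366.] 259.4 459.6 103.9 43.0 68.7
0.024 [507. 329.] 304.2 -233.0 100.1 21.6 -86.4
0.024 [222. 270.] 420.1 269.7 52.9 21.0 -76.2
0.024 [341. 265.] 423.3 56.6 118.4 22.1 -76.9
0.024 [326. 205.] 532.0 78.8 117.9 19.3 -82.2
0.024 [214. 202.] 544.3 282.5 118.3 23.7 -86.3
0.024 [485. 192.] 546.5 -211.6 235.9 61.0 86.6
0.024 [ 79. 156.] 638.9 535.0 115.6 67.8 57.9
0.024 [321. 140.] 654.9 81.7 116.9 47.5 76.6
0.024 [333.  39.] 853.7 50.8 88.7 25.5 -15.9
0.024 [183.  40.] 870.9 340.8 188.5 112.8 88.0
0.024 [551.  33.] 851.8 -354.7 129.3 49.2 -6.3
0.024 [55.  4.] 942.5 588.9 221.7 21.0 87.9
0.09 [115. 366.] 271.1 436.9 95.9 39.7 68.7
0.09 [507. 329.] 312.5 -202.9 92.4 20.0 -86.4
0.09 [222. 270.] 419.5 261.5 48.9 19.4 -76.2
0.09 [341. 265.] 422.5 64.6 109.4 20.4 -76.9
0.09 [326. 205.] 522.9 85.1 108.9 17.9 -82.2
0.09 [214. 202.] 534.3 273.3 109.2 21.9 -86.3
0.09 [485. 192.] 536.3 -183.1 217.9 56.3 86.6
0.09 [ 79. 156.] 621.7 506.5 106.8 62.6 57.9
0.09 [321. 140.] 636.5 87.8 108.0 43.8 76.6
0.09 [333.  39.] 820.0 59.3 81.9 23.5 -15.9
0.09 [183.  40.] 836.0 327.1 174.1 104.2 88.0
0.09 [551.  33.] 818.3 -315.3 119.4 45.5 -6.3
0.09 [55.  4.] 902.1 556.3 204.8 19.4 87.9
```

View pics/crop1.png

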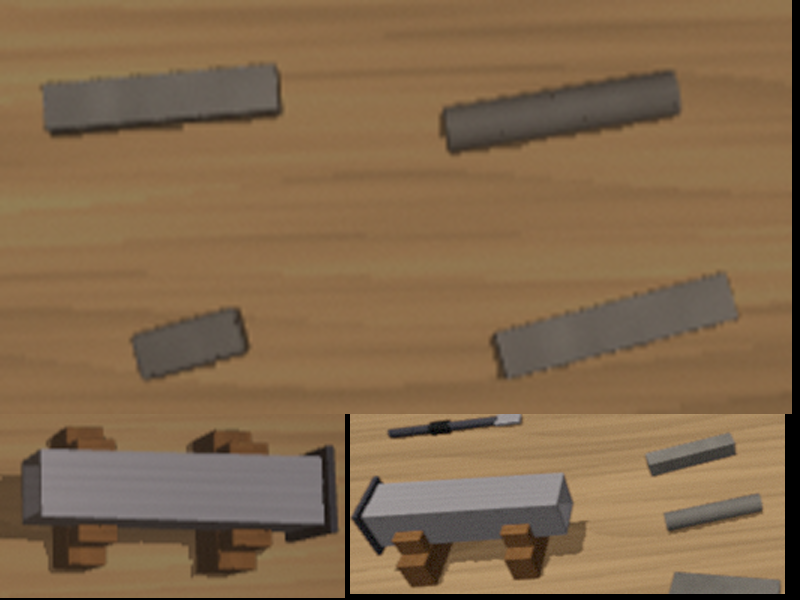

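The crop confirms it: flat-topped sticks at (341,265) and (215,203), the round one shaded, and the stub short. Next I need the tube's top face precisely.

Run:
```python
from h import *
im=cv2.imread("pics/top0.png")[:,:,::-1].copy(); sc=cv2.imread("pics/scene0.png")[:,:,::-1].copy()
def top(n,im,box,thr):
    x0,x1,y0,y1=box
    m=np.zeros(im.shape[:2],np.uint8); m[y0:y1,x0:x1]=(grey(im)*(im[...,2]>thr))[y0:y1,x0:x1]
    m=cv2.morphologyEx(m,cv2.MORPH_OPEN,np.ones((5,5)))
    c=max(cv2.findContours(m,0,1)[0],key=cv2.contourArea)
    q=cv2.approxPolyDP(c,6,True)[:,0]
    print(n,q.tolist()); w=plane(n,q,.09); print((w*1000).round(1).tolist())
    (cx,cy),(a,b),t=cv2.minAreaRect((plane(n,c[:,0],.09)[:,:2]*1000).astype(np.float32)); print(cx,cy,a,b,t)
print(im[193,415:440].tolist()); print(im[170:215,490,2].tolist())
print(sc[205:260,80,2].tolist())
top("top",im,(400,560,160,230),100)
top("scene",sc,(0,160,195,275),115)
```

```text
[[94, 72, 49], [93, 72, 48], [96, 74, 52], [92, 70, 50], [75, 61, 52], [76, 70, 67], [81, 76, 72], [82, 75, 73], [81, 75, 73], [82, 76, 74], [82, 76, 74], [80, 72, 71], [76, 69, 67], [137, 130, 131], [136, 129, 129], [136, 129, 130], [137, 129, 130], [135, 128, 129], [137, 129, 131], [134, 127, 128], [135, 128, 129], [134, 128, 128], [135, 129, 129], [134, 126, 127], [134, 127, 127]]
[74, 74, 74, 73, 73, 76, 91, 113, 122, 125, 123, 122, 122, 121, 122, 124, 124, 121, 119, 120, 124, 123, 122, 123, 121, 122, 123, 122, 123, 120, 121, 121, 121, 123, 124, 112, 77, 43, 45, 45, 43, 46, 45, 47, 49]
[95, 95, 95, 96, 100, 95, 91, 107, 138, 151, 144, 144, 143, 149, 146, 143, 146, 147, 145, 145, 143, 143, 146, 145, 144, 146, 148, 149, 142, 96, 75, 71, 72, 72, 76, 87, 82, 77, 77, 75, 76, 76, 75, 77, 78, 80, 76, 74, 76, 74, 59, 56, 61, 55, 59]
top [[428, 175], [428, 203], [550, 206], [548, 179]]
[[569.4, -90.0, 90.0], [521.5, -86.5, 90.0], [510.4, -289.3, 90.0], [556.3, -290.9, 90.0]]
539.2733764648438 -189.51193237304688 203.55987548828125 49.481040954589844 86.69197845458984
scene [[141, 209], [23, 216], [10, 237], [136, 230]]
[[517.8, -88.4, 90.0], [505.5, -285.6, 90.0], [553.0, -291.4, 90.0], [567.1, -91.3, 90.0]]
536.1161499023438 -190.99057006835938 205.90625 51.00906753540039 86.64834594726562
```

Measured (mm):
- Mouth about (543.6, -88, 65), bore heading -93.3°, so jaw yaw -3.3°.
- Stick A at (423, 57), heading -76.9°.
- Stick B at (544, 282.5), heading -86.3°.

I'll grip each stick 14 mm from its tail end. For A that is (413, 101) at yaw 13.1°.

Emit:
servo_tool --steps '[[[20,58,-10],9.9,100],[[20,58,-10],9.9,100],[[20,58,-10],9.9,100],[[20,58,-10],9.9,100],[[20,58,-10],9.9,100],[[20,58,-10],9.9,100],[[20,58,-10],9.9,100],[[20,58,-10],9.9,100]]' --force 80

```text
time: 1.1
tool_pos: [0.3733, -0.0124, 0.1491]
eef_rot: [3.141, -0.002, 0.269]
force: [0.1, -1.1, 0.1]
finger_gap: 0.0856
```

Emit:
servo_tool --steps '[[[20,57,-20],-2,80],[[20,57,-20],0,80],[[0,0,-20],0,80],[[0,0,0],0,80]]'

```text
time: 1.6
tool_pos: [0.4121, 0.1043, 0.0888]
eef_rot: [3.141, -0.003, 0.244]
force: [-0.5, -0.3, -0.4]
finger_gap: 0.0684
```

Emit:
servo_tool --steps '[[[1,-3,-40],-0.9,60],[[0,0,-30],0,60],[[0,0,-10],0,60],[[0,0,0],0,60]]'

```text
time: 2.1
tool_pos: [0.4154, 0.0995, 0.01]
eef_rot: [3.14, -0.007, 0.224]
force: [-0.1, 0.3, 0.3]
finger_gap: 0.0512
```

Run:
```python
from h import *
im=env.camera("scene"); s=env.read_state(); print(s["tool_pos"],s["eef_rot"])
p=proj("scene",s["tool_pos"])[0].astype(int); print(p)
x,y=max(p[0]-90,0),max(p[1]-100,0)
cv2.imwrite("pics/g1.png",cv2.resize(im[y:y+150,x:x+200,::-1],None,fx=3,fy=3,interpolation=2))
```

```text
[0.41579315 0.09953654 0.01039368] [ 3.14009421 -0.00775569  0.22442512]
[248 193]
```

View pics/g1.png

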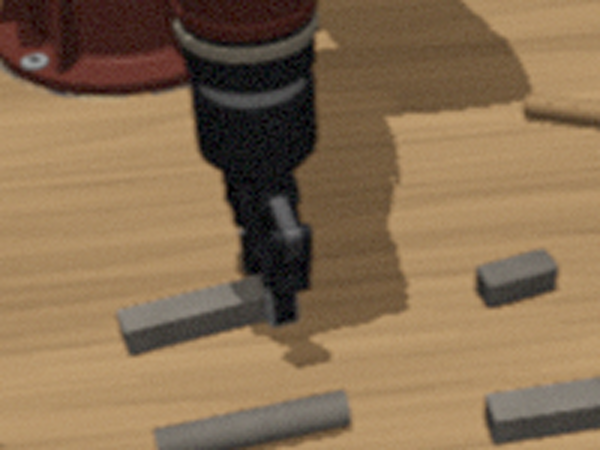

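The fingers straddle A's +y tail end, near finger at crop (285,300). I'll go down a little and close.

Emit:
servo_tool --steps '[[[-2,1,-6],0.3,50],[[0,0,0],0,30],[[0,0,0],0,10],[[0,0,0],0,10],[[0,0,0],0,10]]' --force 80

```text
time: 2.78
tool_pos: [0.4154, 0.1006, 0.0065]
eef_rot: [3.139, -0.012, 0.23]
force: [-0.2, -0.2, -2.7]
finger_gap: 0.0226
```

Gap 22.6 mm, so A is held. Lift it, turn it by -16.5° and bring it in front of the mouth.

Emit:
servo_tool --steps '[[[0,0,30],0,10],[[30,0,30],-4,10],[[40,-15,0],-6,10],[[40,-20,0],-6,10],[[26,-18,0],0,10],[[0,0,0],0,10]]'

```text
time: 3.52
tool_pos: [0.554, 0.0464, 0.068]
eef_rot: [3.142, -0.01, -0.057]
force: [-0.0, -0.4, -2.7]
finger_gap: 0.0223
```

Run:
```python
from h import *
t=env.camera("top"); im=env.camera("scene"); s=env.read_state(); print(s["tool_pos"],s["eef_rot"],s["finger_gap"],s["force"])
a=cv2.resize(im[130:280,60:326,::-1],None,fx=2,fy=2,interpolation=2); b=cv2.resize(t[130:260,290:556,::-1],None,fx=2,fy=2,interpolation=2)
cv2.imwrite("pics/g2.png",np.vstack([a,b]))
```

```text
[0.55153015 0.04757586 0.0677692 ] [-3.14140261 -0.00748491 -0.0558241 ] 0.022270537704886014 [ 0.19558082  0.47267114 -3.25456211]
```

View pics/g2.png

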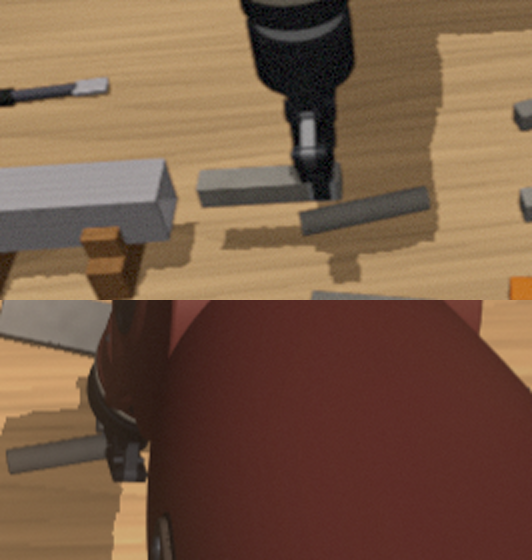

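Run:
```python
from h import *
# tip near face corners expected, and tail near-face
print(proj("scene",[[.5576,-.057,.0853],[.5576,-.057,.0613],[.5336,-.057,.0853]]).round(1), "seen about (161.5,223.5),(161.5,233),(159,216)")
im=cv2.imread("pics/g2.png")[:300]
for (u,v) in ((161.5,223.5),(161.5,233),(159,216)):
    o,d=ray("scene",(u,v)); d=d[0]; k=(-.057-o[1])/d[1]; print("on tip plane y=-57:",((o+k*d)*1000).round(1))
cv2.imwrite("pics/g3.png",cv2.resize(im[130:240,100:350],None,fx=3.2,fy=3.2,interpolation=2))
```

```text
[[158.5 225.6]
 [161.5 235.4]
 [159.5 215.5]] seen about (161.5,223.5),(161.5,233),(159,216)
on tip plane y=-57: [536.3 -57.   68.4]
on tip plane y=-57: [553.4 -57.   62.7]
on tip plane y=-57: [537.7 -57.   88.1]
```

View pics/g3.png

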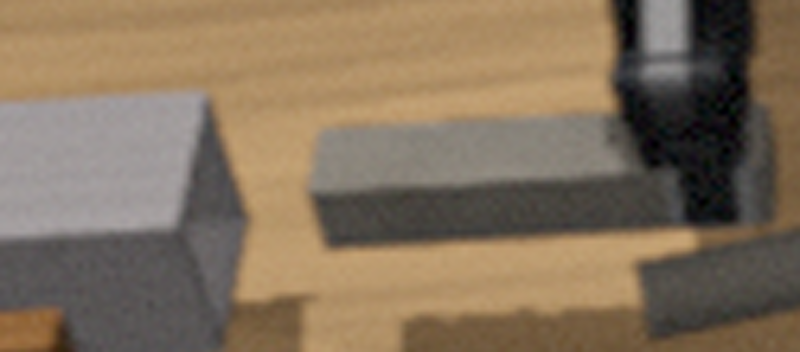

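The tip's corners match the prediction to 1–2 px: it is level, on the axis and about 8 mm high. I'll lower it and feed it in.

Emit:
servo_tool --steps '[[[0,0,-8],0,10],[[0,0,0],0,10],[[-1,-20,0],0,10],[[-1,-20,0],0,10],[[-1,-20,0],0,10],[[0,0,0],0,10]]'

```text
time: 4.38
tool_pos: [0.545, -0.0147, 0.0591]
eef_rot: [3.141, -0.005, -0.053]
force: [0.3, 0.4, -1.4]
finger_gap: 0.0225
```

Emit:
servo_tool --steps '[[[1,-20,0],-0.3,10],[[0,-20,0],0,10],[[-1,-14,0],0,10],[[0,0,0],0,10]]'

```text
time: 4.88
tool_pos: [0.5443, -0.0707, 0.0593]
eef_rot: [-3.141, -0.005, -0.058]
force: [-1.3, 0.1, -1.9]
finger_gap: 0.022
```

Emit:
servo_tool --steps '[[[0,0,-8],0,10],[[0,0,0],0,10],[[0,0,0],0,50],[[0,0,0],0,50],[[0,0,20],0,50],[[0,15,30],0,0],[[0,30,0],0,0],[[0,0,0],0,0]]'

```text
time: 5.88
tool_pos: [0.5446, -0.0227, 0.1028]
eef_rot: [-3.141, -0.006, -0.056]
force: [0.3, -0.6, -0.4]
finger_gap: -0.0
```

Run:
```python
from h import *
im=env.camera("scene"); s=env.read_state(); print(s["tool_pos"],s["eef_rot"],s["finger_gap"],s["force"])
cv2.imwrite("pics/g4.png",cv2.resize(im[150:290,60:320,::-1],None,fx=3,fy=3,interpolation=2))
```

```text
[ 0.54504885 -0.02364537  0.10294069] [-3.14117472 -0.00647897 -0.05699626] 0.00047183728885124453 [ 0.52746707 -0.30423837  0.68855052]
```

View pics/g4.png

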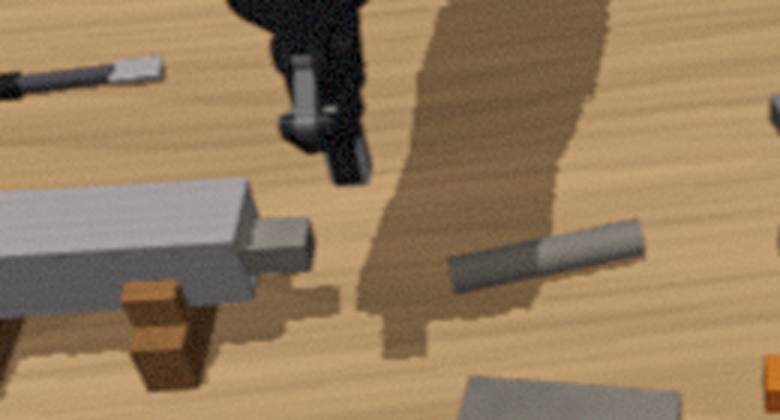

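A is lying in the bore with about 33 mm of tail out, at crop (280,245). I'll push it flush with the shut fingers.

Emit:
servo_tool --steps '[[[1,0,-30],0,0],[[0,0,-22],0,0],[[0,0,0],0,0],[[0,-15,0],0,0],[[-1,-15,0],0,0],[[0,-13,0],0,0],[[0,-6,0],0,0],[[0,0,0],0,0]]'

```text
time: 6.92
tool_pos: [0.547, -0.0756, 0.0524]
eef_rot: [-3.133, -0.011, -0.057]
force: [1.2, 3.1, -2.6]
finger_gap: -0.0
```

Emit:
servo_tool --steps '[[[0,25,0],0,0],[[0,30,40],0,60],[[0,58,10],3.5,60],[[0,58,0],3.5,60],[[0,58,0],0,60],[[0,58,0],0,60],[[0,58,0],0,60],[[0,55,0],0,60]]'

```text
time: 7.92
tool_pos: [0.5507, 0.3286, 0.1079]
eef_rot: [-3.134, -0.02, 0.058]
force: [0.5, -0.1, 0.4]
finger_gap: 0.0511
```

Emit:
servo_tool --steps '[[[-9,0,-30],0.4,60],[[0,0,-30],0,60],[[0,0,0],0,60]]'

```text
time: 8.3
tool_pos: [0.5426, 0.3328, 0.0479]
eef_rot: [-3.133, -0.024, 0.07]
force: [-0.0, 0.5, -1.6]
finger_gap: 0.0512
```

Run:
```python
from h import *
im=env.camera("scene"); s=env.read_state(); print(s["tool_pos"],s["eef_rot"],s["finger_gap"],s["force"])
a=im[150:290,290:490,::-1]; b=im[170:280,60:260,::-1]
cv2.imwrite("pics/g5.png",np.hstack([cv2.resize(a,None,fx=2,fy=2,interpolation=2)[:220],cv2.resize(b,None,fx=2,fy=2,interpolation=2)]))
```

```text
[0.54356848 0.33314227 0.04932447] [-3.13200933 -0.02600555  0.07017754] 0.05083222086523747 [-0.15186787 -0.18216014 -0.05394716]
```

View pics/g5.png

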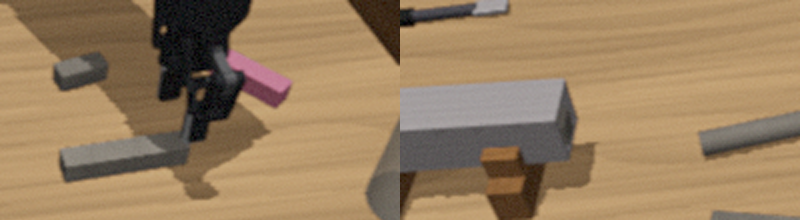

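A is flush at the mouth. The gripper is over B's tail, 5 mm too far in y. Correct, go down and grip.

Emit:
servo_tool --steps '[[[-2,-5,-22],-0.3,60],[[0,0,-17],0,60],[[0,0,-5],0,60],[[0,0,0],0,30],[[0,0,0],0,10],[[0,0,0],0,10],[[0,0,0],0,10]]' --force 80

```text
time: 9.22
tool_pos: [0.547, 0.329, 0.0111]
eef_rot: [-3.129, -0.035, 0.063]
force: [0.1, 0.2, -2.0]
finger_gap: 0.0222
```

The grip is shallow (TCP z 11 mm). Reopen, go lower and close again.

Emit:
servo_tool --steps '[[[0,0,0],0,50],[[-2,0,0],0,50],[[-2,0,-6],0,50],[[0,0,0],0,50]]'

```text
time: 9.72
tool_pos: [0.5427, 0.3291, 0.0049]
eef_rot: [-3.129, -0.036, 0.063]
force: [-0.4, -0.6, -0.1]
finger_gap: 0.0426
```

Run:
```python
from h import *
im=env.camera("scene"); s=env.read_state(); print(s["tool_pos"],s["eef_rot"],s["finger_gap"],s["joint_positions"])
for r in rects("scene",im,.024):
    if 300<r[0][0]<400 and 200<r[0][1]<250: print(r)
```

```text
[0.54310678 0.32919147 0.00522748] [-3.12832587 -0.03606978  0.06320541] 0.042639436687551505 [ 4.30154988e-01  6.65567573e-01 -1.85926633e-01  6.80874866e-01
 -5.53608233e-04  1.93749597e+00]
(array([349., 229.]), 555.1, 275.4, 109.1, 44.4, 89.3)
```

Emit:
servo_tool --steps '[[[0,0,0],0,30],[[0,0,0],0,10],[[0,0,0],0,10],[[0,0,30],0,10],[[0,0,30],0,10],[[0,0,0],0,10]]'

```text
time: 10.52
tool_pos: [0.5426, 0.3289, 0.0658]
eef_rot: [-3.129, -0.034, 0.063]
force: [-0.3, 0.2, -1.0]
finger_gap: 0.0223
```

Emit:
servo_tool --steps '[[[2,-47,0],-2,10],[[2,-47,0],-2,10],[[2,-47,0],-2,10],[[2,-47,0],-1,10],[[1,-47,0],0,10],[[0,-40,0],0,10],[[0,0,0],0,10]]'

```text
time: 11.4
tool_pos: [0.5463, 0.0461, 0.057]
eef_rot: [-3.129, -0.026, -0.062]
force: [-0.1, 0.8, -1.3]
finger_gap: 0.0224
```

Run:
```python
from h import *
im=env.camera("scene"); s=env.read_state(); p=s["tool_pos"]; print(p,s["eef_rot"],s["finger_gap"])
y=s["eef_rot"][2]; u=np.array([np.sin(y),-np.cos(y),0]); n=np.array([np.cos(y),np.sin(y),0]); tip=p+106*.001*u+[0,0,.007]; tl=tip-.12*u
P=[c+.012*(sx*n+[0,0,sz]) for c in(tip,tl) for sx,sz in((1,1),(1,-1),(-1,1))]
q=(proj("scene",P)-[90,180])*4; print(q.round(0).tolist(), "tip d from mouth", (tip[1]+.088)*1e3)
v=np.ascontiguousarray(cv2.resize(im[180:270,90:285,::-1],None,fx=4,fy=4,interpolation=2))
for a in q: cv2.circle(v,tuple(int(k) for k in a),3,(0,0,255),1)
cv2.imwrite("pics/g6.png",v)
```

```text
[0.54610982 0.04735345 0.05699222] [-3.12881908 -0.02564682 -0.06043773] 0.021981844660999554
[[274.0, 188.0], [286.0, 227.0], [282.0, 148.0], [560.0, 170.0], [565.0, 209.0], [561.0, 131.0]] tip d from mouth 29.54698278696257
```

View pics/g6.png

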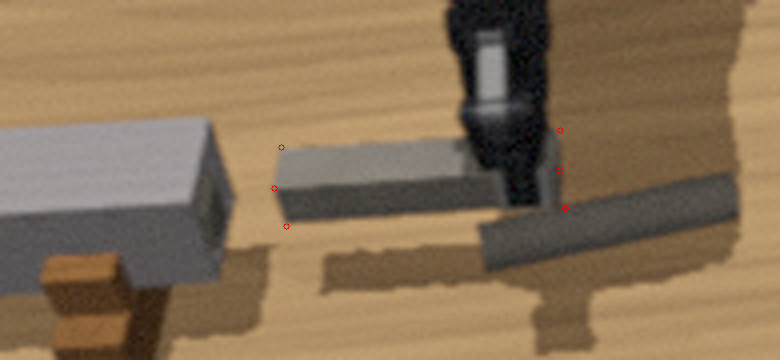

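The predicted corners (tip at crop (275,188)) match what I see, so the stick is level. x needs +5 mm. Feed.

Emit:
servo_tool --steps '[[[5,0,0],0.1,10],[[0,0,0],0,10],[[-1,-20,0],0,10],[[0,-20,0],0,10],[[-1,-20,0],0,10],[[0,0,0],0,10]]'

```text
time: 12.2
tool_pos: [0.5487, -0.012, 0.0557]
eef_rot: [-3.128, -0.024, -0.052]
force: [-0.1, 0.4, -3.3]
finger_gap: 0.022
```

Emit:
servo_tool --steps '[[[-2,-18,0],-0.3,10],[[0,-16,0],0,10],[[-1,-12,0],0,10],[[0,-5,0],0,10],[[0,0,0],0,10]]'

```text
time: 12.82
tool_pos: [0.5453, -0.0657, 0.0557]
eef_rot: [-3.127, -0.024, -0.057]
force: [-0.4, 0.2, -1.3]
finger_gap: 0.0222
```

Emit:
servo_tool --steps '[[[0,-2,0],0,10],[[0,-2,0],0,10],[[0,0,0],0,10]]'

```text
time: 13.2
tool_pos: [0.5451, -0.0656, 0.0557]
eef_rot: [-3.121, -0.024, -0.054]
force: [-0.0, 0.3, -1.9]
finger_gap: 0.0221
```

Emit:
servo_tool --steps '[[[0,-3,0],0,10]]'

```text
time: 13.32
tool_pos: [0.545, -0.0662, 0.0555]
eef_rot: [-3.116, -0.024, -0.052]
force: [1.9, 18.4, 0.7]
finger_gap: 0.0224
```

Run:
```python
from h import *
im=env.camera("scene"); s=env.read_state(); p=s["tool_pos"]; print(p,s["eef_rot"],s["finger_gap"],s["force"])
cv2.imwrite("pics/g7.png",cv2.resize(im[150:270,90:290,::-1],None,fx=4,fy=4,interpolation=2))
```

```text
[ 0.54494598 -0.06609289  0.05553176] [-3.11548577 -0.0236499  -0.05205663] 0.022192880527612754 [ 1.12604819 12.52833349 -0.52378196]
```

View pics/g7.png

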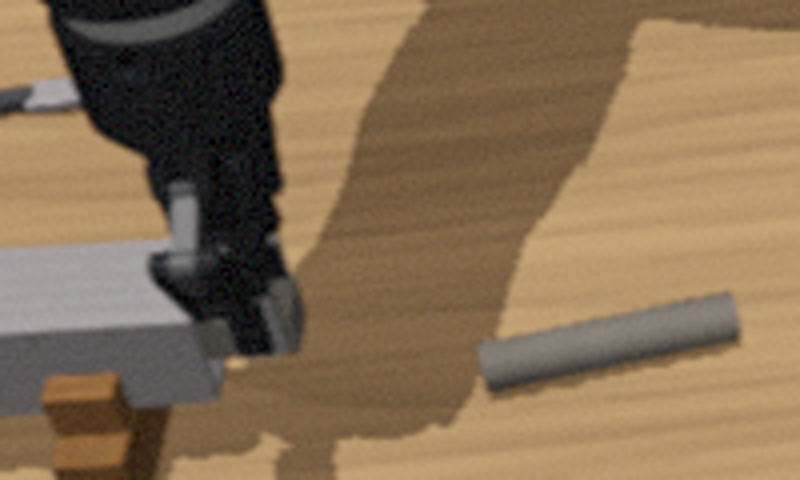

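It stops hard at 18 N within about 1 mm of the predicted home position, and stick is visible between finger and mouth at crop (212,340). Lower it, let go and back off.

Emit:
servo_tool --steps '[[[0,0,-4],0,10],[[0,0,0],0,30],[[0,0,0],0,50],[[0,0,0],0,50],[[0,0,25],0,50],[[0,0,40],0,50],[[0,50,40],0,50],[[0,60,0],0,50]]'

```text
time: 14.38
tool_pos: [0.5461, 0.0408, 0.1594]
eef_rot: [-3.118, -0.026, -0.059]
force: [0.6, -0.3, -0.1]
finger_gap: 0.0428
```

Emit:
servo_tool --steps '[[[-20,60,20],0,50],[[-20,60,0],0,50],[[0,0,0],0,50],[[0,0,0],0,50]]'

```text
time: 14.88
tool_pos: [0.5073, 0.1613, 0.1801]
eef_rot: [-3.117, -0.03, -0.055]
force: [-0.0, -0.3, -0.2]
finger_gap: 0.0428
```

Run:
```python
from h import *
im=env.camera("scene"); t=env.camera("top"); s=env.read_state(); p=s["tool_pos"]; print(s["time"],p,s["finger_gap"],s["force"])
def tail(uv): # point on top edge of stick B lying on bore floor, z=.068
    return (plane("scene",uv,.068)*1e3).round(1)
a=cv2.resize(im[180:270,60:260,::-1],None,fx=4,fy=4,interpolation=2)
cv2.imwrite("pics/g8.png",a)
# predicted tail corners at home (out 35 mm)
u=np.array([-.058,-.998,0]);n=np.array([.998,-.058,0]);T=np.array([.5436,-.088,.068])-.035*u
print(((proj("scene",[T+.012*n,T-.012*n])-[60,180])*4).round(0).tolist())
```

```text
14.975 [0.50738821 0.16065121 0.17987898] 0.04290147733977851 [-0.01691549  0.29040888  0.05362562]
[[410.0, 210.0], [417.0, 169.0]]
```

View pics/g8.png

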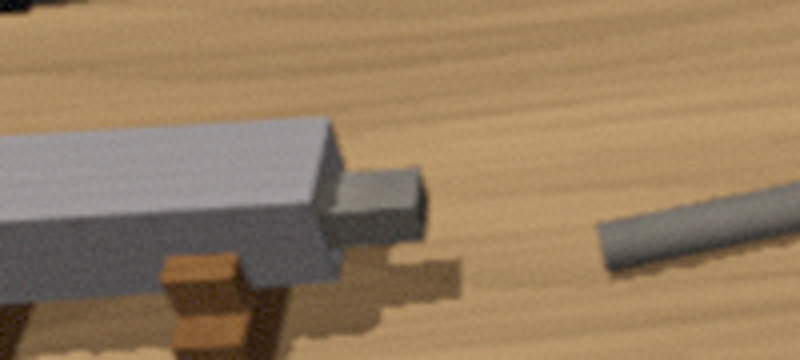

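The tail sits at crop (417,168)/(421,205); the prediction for home was (417,169)/(410,210). That agrees to about 3 px, or a few mm, well inside the tolerance. Handing in.

```bash
python3 -c "
from rig import env
print(env.close_job())"
```

```text
the job is handed in; nothing more can be done
None
```

Both square sticks are in the tube and released, and the job is handed in at about 15 s on the robot's clock. The hand-in gives no verdict.

- **First stick:** I fed it in held by its tail, let go, then pushed it flush with the mouth using the shut fingers. The second stick was still far away at that point.
- **Second stick:** It pushed the first one home. It came to a hard stop at about 18 N, within about 1 mm of the computed home position.
- **Last picture:** About 35 mm of tail sticks out and lies level. One tail corner matched the prediction to under 1 px; the other was about 3 px off. That is a few mm at most, against 15 mm allowed. The gripper is well clear.
- **Not seen directly:** The first stick is hidden in the bore, so its final depth is inferred from the hard stop and the tail length.
- **Corrected on the way:** My first grip on the second stick was too shallow, so I reopened, went lower and gripped again.

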